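# Seat the keyed spindle in the drive hub and hold it down

## Robot

A 7-joint arm with a two-finger parallel gripper is mounted at the origin on the work surface. World frame = base frame: x ahead of the robot, y to its left, z up, the work surface at z = 0. Lengths are in m, angles in rad, forces in N, time in s.
With the tool pointing down it reaches from about 0.35 to 0.9 m from the base axis. Payload 8.1 kg.
Tool frame: the origin (TCP) lies between the finger pads, 19 mm behind the fingertips; this is the grasp point; z points along the fingers, y is the line along which they close (so a half turn about z gives the same grasp; the last joint's range is limited). The gripper opens to 92 mm and grips with 3 to 60 N. Pads are 19 mm wide; open, the fingers measure 130 mm over their backs; the gripper's body (75 mm by 190 mm) begins 47 mm behind the grasp point.
Start: joints at [-1.318, 0.434, 0.025, 1.573, -0.012, 1.134, -0.075], TCP at [0.218, 0.586, 0.246] pointing down, gripper open.
Joint ranges: [-2.62, 2.62], [-0.44, 2.09], [-1.27, 1.32], [0.08, 2.57], [-1.32, 4.46], [0.12, 2], [-2.74, 2.74]. Speed limits (rad/s): [2.22, 2.22, 3.01, 3.01, 3.14, 3.14, 3.14].

## Interface

Orientations are given as a rotation vector (axis times angle).
In Python, from cell import arm gives the robot as it stands.
- The arm moves only by the tool send_rows, never from a script. Its argument "increments" is a list of rows, each a list of 3 entries, a list of its own where there are three numbers: the finger opening in cm, from 0 to 9.18, then the shift along the tool's x, y, z in cm, then the turn, a rotation vector about the tool's x, y, z in rad. A call has 1 to 5 rows; each row shifts and turns the commanded pose from where the row before left it, along the tool's axes as they then stand; what a row does not reach is not made up. A row lasts 1/10 s, in which the tool goes at most 50 mm and 8.59 degrees, less where a joint would pass 70% of its speed; a pose out of reach is approached as far as the arm can. A call is refused whole if a number of a shift passes 5 or a number of a turn 0.15, either way. A call with a gripper value outside its range is refused whole. The fingers move at their own pace and stop on an object; "force" is the grip in N (left out, the last holds). Time passes only in rows, so rows that do not move let the fingers close. It gives the time, the measured TCP pose, the force, the opening and the grip force at its end, in the units of the state.
- arm.observe(): the state, without advancing time (a new reading comes with each control period).
- arm.get_image(name): name is "scene" or "top" or "wrist"; returns the picture (480x640x3 uint8, red, green, blue); there is no depth.
- arm.camera_params(name): a dict with "camera_matrix" (3x3 intrinsics, pixels), "R" (3x3) and "t" (3): a world point X has camera coordinates R X + t. Camera axes: x right, y down, z forward; pixel columns grow to the right and rows downward; lengths in m; the calibration is good to about 2 mm. A picture is of the moment at which its call begins: read the wrist's pose just before it. camera_params takes no time and is no camera call; for the wrist camera it gives the pose at the moment of the call.
- arm.sign_off(): hands the job in; it is judged then, once.
The state is a dict: "clock": time; "joints": joint angles; "dq": joint speeds; "joint_efforts": joint torques, N m; "position": TCP position; "ee_rot": TCP orientation; "force": force on the tool from outside, world axes, zero at the start; "ft_torque": the same for the moment, N m; "width": opening from 0.0 (shut) to 1.0 (fully open); "gripper_force": force on a finger pad.
Only numpy, scipy, OpenCV 4.12 (cv2) and the standard library are available. Lean on these libraries where they do the work, as an engineer would, in place of code of your own. Each camera call takes 0.05 s, during which the arm holds its last target. There are 200 camera calls.

## Task

Take the keyed spindle (the one with the block-shaped head and the small pointer tongue) out of the rack and put its shaft into the drive hub on the black drive unit, turning it until its key slips into the keyway. Push it fully home against the ejector spring, until its collar sits flush on the hub, and finish while still gripping it and pressing it down: do not let go. Leave the plain spindle in the rack and everything else on the bench where it stands.

Things in the scene. Friction and masses are not known exactly. Their poses are not given: they have to be found in the camera images.
- spindle: keyed spindle, bare metal, 0.15 to 0.31 kg, upright in either of the rack's two holes. Origin at its shaft's lower tip, z up, x towards the key. Shaft 18 mm in diameter, 46 mm long, lowest 5 mm tapered to 12 mm; round collar 42 mm in diameter, 46 to 54 mm above the tip, rests on the rack's plate (tip 24 mm above the bench). Key points to the rack's -x (robot) side, turned up to 0.6 rad.
- spindle_key (a point): outer lower edge of the spindle's rectangular key: 20 mm above the tip, 14 mm from the axis along spindle x. The key is 6 mm wide (along y), 5 mm proud of the shaft, from 20 to 44 mm above the tip. Straight above it a pointer tongue 6 mm wide sticks out of the collar to 28.5 mm from the axis (48 to 54 mm above the tip) and shows where the key is.
- spindle_head (a point): middle of the keyed spindle's block head, on its axis 72 mm above the tip; axes as the spindle's. Head 30 mm (x) by 20 mm (y), from 54 to 90 mm above the tip; grip it across the 20 mm (fingers close along y). The fingertips may rest on the collar, 18 mm below this point, and push on it.
- plain_spindle: the plain spindle, in the rack's other hole: same shaft and collar but no key, no tongue, and a round head 20 mm in diameter. Must stay in the rack. Origin at the lower tip of its shaft, z up.
- rack: fixed aluminium rack, plate 76 mm (x) by 200 mm (y), top 70 mm above the bench, with two round holes 33 mm wide, 55 mm to either side of its middle along y. Origin on the bench under its middle. Only their weight holds the spindles; lift 50 mm to clear the plate.
- drive_unit: fixed black drive unit, 200 x 200 mm, 60 mm high, aluminium deck; the steel hub stands on the middle of the deck. Origin on the bench under its middle; its front (display and knob) is its -x side. The hub's keyway points to that side but turned up to 0.5 rad either way about the vertical, new each time; the angle is not reported: see it from above or feel for it.
- hub_mouth (a point): centre of the hub's flat top, 116 mm above the bench, axes as the drive unit's (not the keyway's). The hub is fixed: a round boss 64 mm across with an upright bore 20 mm in diameter and one keyway 9 mm wide, out to 17 mm from the axis. Off the keyway the shaft goes in 20 mm, then the key rides on the top face; within about 0.1 rad of the keyway it drops in.
- hub_seat (a point): point on the bore's axis where the spindle's tip is when fully home: 46 mm below hub_mouth, collar flat on the hub's face. A spring ejector in the bore meets the tip 10 mm above this point and pushes back with 6 N, rising to 11 N at home. If let go, the spring lifts the spindle 10 mm again. Axes as the drive unit's.
- tin: bystander: closed round tin, 100 mm across, 37 mm high, not part of the job, must not be disturbed. Origin under its middle.
- brush_block: bystander: white block 55 x 85 mm with small blue wire brushes standing in it, 66 mm high in all, not part of the job, must not be disturbed. Origin under its middle.
- screwdriver: bystander: screwdriver lying on the bench, not part of the job, must not be disturbed. Origin under its middle (tool: at its reference point on the bench).
- wrench: bystander: wrench lying on the bench between the robot and the drive unit and rack, not part of the job, must not be disturbed. Origin under its middle (tool: at its reference point on the bench).
- cup: bystander: white cup, 76 mm across, 85 mm high, not part of the job, must not be disturbed. Origin under its middle.
- bottle: bystander: clear bottle, 56 mm across, 130 mm high, not part of the job, must not be disturbed. Origin under its middle.
- jar: bystander: amber jar, 64 mm across, 70 mm high, not part of the job, must not be disturbed. Origin under its middle.
Mind the look-alikes: they are no part of the job. Leave any pink, red or yellow look-alike of the spindle alone.

How it is judged:
On the way, in this order (a step that is already met when the one before it is completed fails the run):
1. the keyed spindle is lifted out of the rack (height (world z) of spindle above 0.085 m and contact force between the fingers and spindle above 1 N), for 0.1 s.
2. its shaft is in the bore with the key inside the keyway (z of spindle in the frame of hub_mouth below -0.026 m and horizontal distance between spindle and hub_mouth below 0.003 m), for 0.1 s.
At the end, for the whole second after the job is handed in: Ends holding: the keyed spindle is upright and at rest in the hub, within 3 mm of its axis, collar within 2.5 mm of the hub's face, still held by its head in the fingers (over 3 N, TCP within 32 mm of the head's middle), for the last second; the plain spindle still stands in the rack (z of spindle in the frame of hub_mouth below -0.0435 m and horizontal distance between spindle and hub_mouth below 0.003 m and angle between spindle's own z axis and vertical below 0.06 rad and contact force between the fingers and spindle above 3 N and distance between the grasp point and spindle_head below 0.032 m and linear speed of spindle below 0.02 m/s and horizontal distance between plain_spindle and rack below 0.065 m and angle between plain_spindle's own z axis and vertical below 0.1 rad); the arm keeps its last pose, push and grip.
It fails at once if the plain spindle is lifted or shifted by more than 15 mm (distance of plain_spindle from where it was at the start of the episode above 0.015 m).
It fails at once if another thing on the bench is moved by more than 30 mm (distance of any of tin, brush_block, screwdriver, wrench, cup, bottle, jar from where it was at the start of the episode above 0.03 m).
It also fails if it takes over 56 s, if anything falls off the work surface, if the arm or the gripper's body presses on something with over 40 N, if the wrist force passes 120 N, or if a joint passes its speed limit or range.

## Working session

There is one attempt and no reset: what is moved stays moved. The work goes in short steps, Python scripts to look and compute and a tool call to move; the robot and the scene stay as the last step left them, time stands still between calls to the robot, and variables do not carry over. Pictures are saved under pics/ and viewed, at most 10 in all, crops included, and the job is handed in when it is done.

Besides the shell and the picture viewer there is one more tool, called after ">>>" in YAML: its name, and indented under it one key for each argument. send_rows: Moves the arm, as the interface text tells. Its arguments: {"type":"object","properties":{"increments":{"type":"array"},"force":{"type":"number"}},"required":["increments"]}

```bash
mkdir -p pics; cat > h.py <<'E'
import numpy as np, cv2
from cell import arm
from scipy.spatial.transform import Rotation as Ro
def snap(n,f):
    P=arm.camera_params(n); im=arm.get_image(n); cv2.imwrite('pics/'+f,im[:,:,::-1]); np.savez('pics/'+f+'.npz',K=P['camera_matrix'],R=P['R'],t=P['t']); return im
def ray(f,u,v):
    P=np.load('pics/'+f+'.npz'); R=P['R'];c=-R.T@P['t']; d=R.T@np.linalg.solve(P['K'],[u,v,1]); return c,d/np.linalg.norm(d)
def tri(*o):
    A=np.zeros((3,3));b=np.zeros(3);rs=[ray(*x) for x in o]
    for c,d in rs: M=np.eye(3)-np.outer(d,d);A+=M;b+=M@c
    X=np.linalg.solve(A,b); return X,[float(np.linalg.norm(np.cross(X-c,d))) for c,d in rs]
def atz(f,u,v,z):
    c,d=ray(f,u,v); return c+d*(z-c[2])/d[2]
E
python3 - <<'E'
from h import *
np.set_printoptions(precision=4,suppress=True)
snap('scene','s0.png');snap('top','t0.png')
print(arm.observe())
for n in('scene','top','wrist'):
    p=arm.camera_params(n);print(n,-p['R'].T@p['t'],p['R'][2], p['camera_matrix'][0])
E
```

```text
{'clock': 0.1, 'joints': array([-1.3176,  0.4352,  0.025 ,  1.574 , -0.0116,  1.134 , -0.0751]), 'dq': array([ 0.0006, -0.0012, -0.001 , -0.0032,  0.0003, -0.0004,  0.0008]), 'joint_efforts': array([  0.0029, -66.9137,   0.9876, -31.5144,  -0.0606,   0.0374,
         0.0001]), 'position': array([0.2176, 0.5854, 0.2448]), 'ee_rot': array([-0.5561, -3.0919,  0.0023]), 'force': array([ 0.0227,  0.049 , -0.4254]), 'ft_torque': array([ 0.0355, -0.0635,  0.0163]), 'gripper_force': 0.0, 'width': 1.002953524404783}
scene [0.9868 0.5082 0.8224] [-0.4847 -0.4776 -0.7328] [467.8523   0.     315.9825]
top [0.4458 0.0304 1.2805] [ 0.0735 -0.0109 -0.9972] [523.076    0.     318.9568]
wrist [0.1531 0.6096 0.3843] [ 0.2404 -0.0922 -0.9663] [382.8607   0.     316.8751]
```

View pics/s0.png

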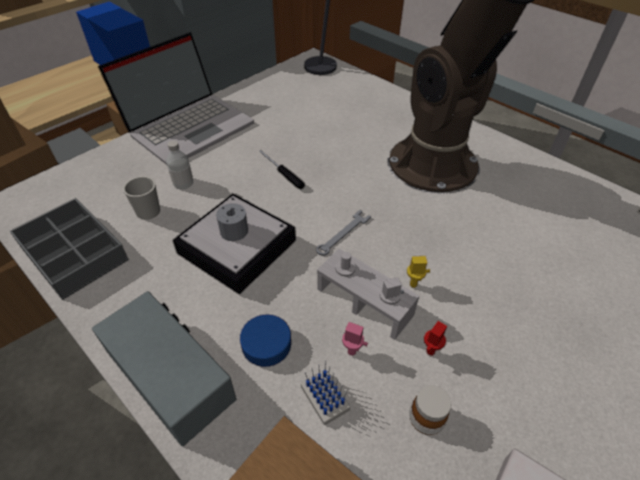

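View pics/t0.png

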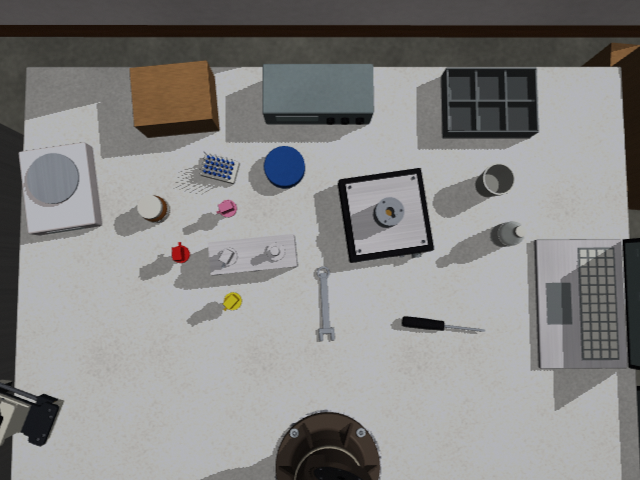

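The top view shows the bare-metal block head at (228,257) in the rack and the plain round head at (275,252). The hub is at (389,212). In the scene view these are at (391,287), (346,262) and (232,220). The candidates in the top view are the grey block head (228,257), grey round head (275,252), pink (227,209), red (181,254) and yellow (232,301). By the description I choose the grey block head in the rack, and will check it in a close crop.

```bash
python3 - <<'E'
import cv2,numpy as np
t=cv2.imread('pics/t0.png');s=cv2.imread('pics/s0.png')
def c(im,u,v,w,h,k): return cv2.resize(im[v:v+h,u:u+w],None,fx=k,fy=k,interpolation=cv2.INTER_CUBIC)
a=np.hstack([c(t,205,228,100,50,4),c(t,364,187,50,50,8)[:200*2,:400][:200] if 0 else c(t,354,187,80,40,5)[:200]])
b=np.hstack([c(s,310,240,100,100,4),c(s,200,190,100,100,4)])
cv2.imwrite('pics/c0.png',np.vstack([a,b]));print(a.shape,b.shape)
E
```

```text
(200, 800, 3) (400, 800, 3)
```

View pics/c0.png

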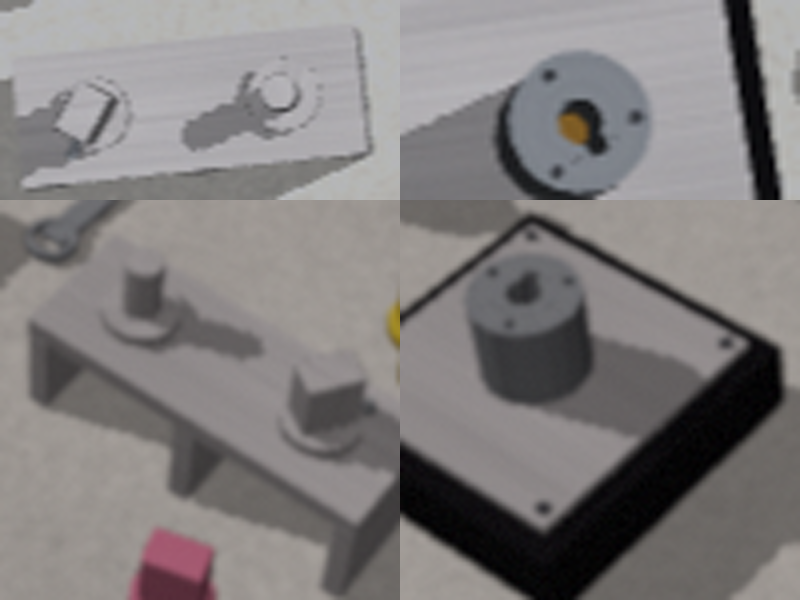

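```bash
python3 - <<'E'
from h import *
np.set_printoptions(precision=4,suppress=True)
print('head',tri(('t0.png',226.5,255.5),('s0.png',392.8,281)))
print('plain',tri(('t0.png',205+281/4,228+90/4),('s0.png',310+146/4,240+67/4)))
H,e=tri(('t0.png',390.4,211.4),('s0.png',231.2,214.2));print('hub',H,e)
b=atz('t0.png',354+580/5-80,187+118/5,.116);k=atz('t0.png',354+598/5-80,187+147/5,.116);print(b,k,np.arctan2(*(k-b)[1::-1]))
# wrist cam in tool frame
s=arm.observe();Rt=Ro.from_rotvec(s['ee_rot']);P=arm.camera_params('wrist');c=-P['R'].T@P['t']
print('cam in tool',Rt.inv().apply(c-s['position']));print(P['R']@Rt.as_matrix());print(Rt.as_matrix())
E
```

```text
head (array([0.4934, 0.2256, 0.1124]), [0.001973061622884542, 0.0019730616228845767])
plain (array([0.5046, 0.1174, 0.1041]), [0.001753124967439685, 0.0017531249674396603])
hub [ 0.5922 -0.1437  0.1062] [0.001073649707794043, 0.0010736497077939657]
[ 0.5935 -0.1421  0.116 ] [ 0.5804 -0.15    0.116 ] -2.6004926533171306
cam in tool [ 0.0689  0.     -0.1395]
[[-0.0003  1.      0.0012]
 [-0.9663 -0.     -0.2573]
 [-0.2573 -0.0012  0.9663]]
[[-0.9373  0.3484 -0.0004]
 [ 0.3484  0.9373 -0.0014]
 [-0.0002 -0.0014 -1.    ]]
```

>>> send_rows:
  increments:
    - [9.18, [-3.5, -2.2, 0], [0, 0, 0]]
    - [9.18, [-3.5, -2.2, 0], [0, 0, 0]]
    - [9.18, [-3.5, -2.2, 0], [0, 0, 0]]
    - [9.18, [-3.5, -2.2, 0], [0, 0, 0]]
    - [9.18, [-3.5, -2.2, 0], [0, 0, 0]]

```text
clock: 0.6
position: [0.3441, 0.4202, 0.2453]
ee_rot: [-0.556, -3.092, 0.001]
force: [0.5, -0.7, -0.8]
width: 1.004
gripper_force: 0.0
```

>>> send_rows:
  increments:
    - [9.18, [-3.5, -2.2, 0], [0, 0, 0]]
    - [9.18, [-3.5, -2.2, 0], [0, 0, 0]]
    - [9.18, [-3.5, -2.2, 0], [0, 0, 0]]
    - [9.18, [-3.5, -2.2, 0], [0, 0, 0]]
    - [9.18, [-3.5, -2.2, 0], [0, 0, 0]]

```text
clock: 1.1
position: [0.4697, 0.2561, 0.2454]
ee_rot: [-0.556, -3.092, 0.0]
force: [0.4, 0.3, 0.0]
width: 1.0
gripper_force: 0.0
```

>>> send_rows:
  increments:
    - [9.18, [-3.5, -2.0, 0], [0, 0, -0.1]]
    - [9.18, [0, 0, 0], [0, 0, -0.12]]
    - [9.18, [0, 0, 0], [0, 0, -0.12]]
    - [9.18, [0, 0, 0], [0, 0, -0.12]]
    - [9.18, [0, 0, 0], [0, 0, 0]]

```text
clock: 1.6
position: [0.4949, 0.2264, 0.2452]
ee_rot: [0.166, -3.137, 0.0]
force: [0.8, 0.8, -0.3]
width: 0.999
gripper_force: 0.0
```

```bash
python3 - <<'E'
from h import *
snap('wrist','w0.png');print(arm.observe()['position'],arm.observe()['ee_rot'])
E
```

```text
[0.49484672 0.22655638 0.24525627] [ 1.59203778e-01 -3.13693838e+00  1.67941889e-04]
```

View pics/w0.png

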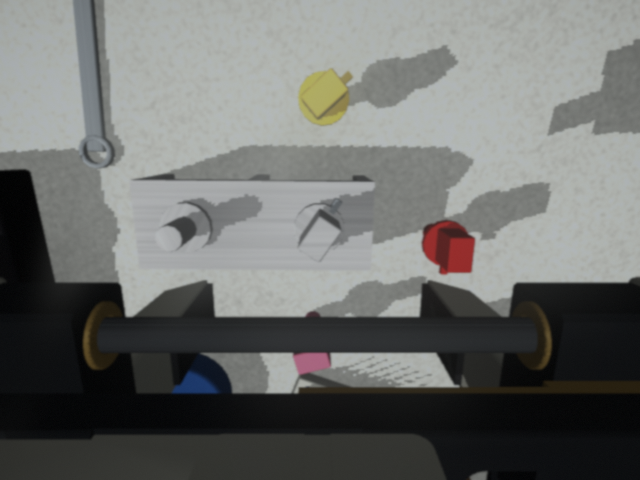

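>>> send_rows:
  increments:
    - [9.18, [4, 0, 2], [0, 0, 0]]
    - [9.18, [0, 0, 3.5], [0, 0, 0]]
    - [9.18, [0, 0, 0], [0, 0, 0]]

```text
clock: 1.95
position: [0.4524, 0.2215, 0.1875]
ee_rot: [0.16, -3.132, 0.005]
force: [0.3, -0.1, -0.9]
width: 0.998
gripper_force: 0.0
```

```bash
python3 - <<'E'
from h import *
snap('wrist','w1.png');print(arm.observe()['position'],arm.observe()['ee_rot'])
t=cv2.imread('pics/w0.png');s=cv2.imread('pics/w1.png')
def c(im,u,v,w,h,k): return cv2.resize(im[v:v+h,u:u+w],None,fx=k,fy=k,interpolation=cv2.INTER_CUBIC)
cv2.imwrite('pics/c1.png',np.hstack([c(t,280,190,80,100,5),c(s,260,220,120,150,3.3334)[:500]]))
E
```

```text
[0.4540988  0.22207547 0.18956824] [ 1.59933132e-01 -3.13443185e+00  2.87066797e-03]
```

View pics/c1.png

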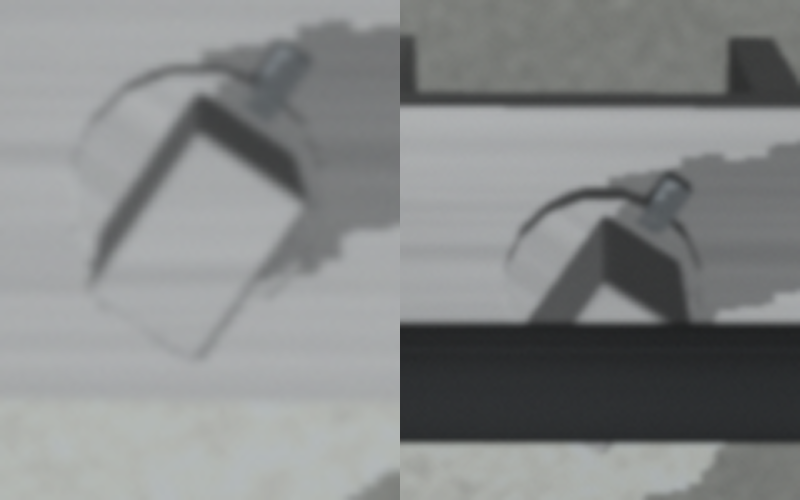

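```bash
python3 - <<'E'
from h import *
np.set_printoptions(precision=4,suppress=True)
w=lambda x,y:('w0.png',280+x/5,190+y/5)
v=lambda x,y:('w1.png',260+(x-400)*.3,220+y*.3)
print('corner',tri(w(198,138),v(605,283)))
T=tri(w(292,47),v(680,178));print('tongue',T)
print('head3',tri(w(199,246),('t0.png',226.5,255.5)), tri(w(199,246),('t0.png',226.5,255.5),('s0.png',392.8,281)))
C=[atz(*w(*p),.114) for p in((198,138),(303,200),(200,357),(92,288))]
c=np.mean(C,0);print('ctr',c)
for a,b in((2,1),(3,0)):d=C[a]*-1+C[b];print('x yaw',np.arctan2(d[1],d[0]),np.linalg.norm(d))
for a,b in((1,0),(2,3)):d=C[a]*-1+C[b];print('short',np.arctan2(d[1],d[0]),np.linalg.norm(d))
t=atz(*w(288,52),.078);print(t,np.arctan2(*(t-c)[1::-1]),np.linalg.norm((t-c)[:2]))
t=atz(*v(677,182),.078);print(t,np.arctan2(*(t-c)[1::-1]))
s=arm.observe();R=Ro.from_rotvec(s['ee_rot']).as_matrix();print('toolx yaw',np.arctan2(R[1,0],R[0,0]),s['position'],R[:,2])
E
```

```text
corner (array([0.4784, 0.2264, 0.1101]), [8.884256971301736e-05, 8.884256971303064e-05])
tongue (array([0.4685, 0.241 , 0.0754]), [0.0003210224800994335, 0.00032102248009938876])
head3 (array([0.4959, 0.2272, 0.1011]), [0.0015208317273341875, 0.0015208317273341823]) (array([0.4937, 0.2265, 0.113 ]), [0.0015698813481479308, 0.0026976341238330957, 0.0014038296624337987])
ctr [0.4937 0.2279 0.114 ]
x yaw 2.688696862606486 0.028064728460007213
x yaw 2.6403329763722425 0.027187953403766035
short -2.0049195056322966 0.017741277038564308
short -2.0538907230506585 0.019061244398612055
[0.469 0.24  0.078] 2.685614956000631 0.027486150590178376
[0.4685 0.2406 0.078 ] 2.6761845266238167
toolx yaw -3.0396345252887786 [0.4541 0.2221 0.1896] [-0.003 -0.002 -1.   ]
```

>>> send_rows:
  increments:
    - [5, [0, 0, 0], [0, 0, 0.141]]
    - [5, [0, 0, 0], [0, 0, 0.141]]
    - [5, [0, 0, 0], [0, 0, 0.141]]
    - [5, [0, 0, 0], [0, 0, 0.14]]
    - [5, [0, 0, 0], [0, 0, 0]]

```text
clock: 2.5
position: [0.4566, 0.2232, 0.1921]
ee_rot: [0.72, 3.056, 0.002]
force: [-0.2, -0.9, 0.3]
width: 0.614
gripper_force: 0.0
```

```bash
cat >> h.py <<'E'
def delta(tgt,yaw):
    s=arm.observe();R=Ro.from_rotvec(s['ee_rot']).as_matrix();y=np.arctan2(R[1,0],R[0,0])
    W=np.array([[np.cos(yaw),np.sin(yaw),0],[np.sin(yaw),-np.cos(yaw),0],[0,0,-1.]]).T
    print('pos',s['position'],'yaw',round(y%(2*np.pi),4),'tilt',R[:2,2],'d_tool cm',100*R.T@(np.array(tgt)-s['position']),'rot',Ro.from_matrix(R.T@W).as_rotvec(),'q',s['joints'],'w',s['width'],'f',s['force'],s['ft_torque'],s['gripper_force'])
E
python3 - <<'E'
from h import *
np.set_printoptions(precision=4,suppress=True)
delta([.4937,.2275,.099],2.68)
E
```

```text
pos [0.4566 0.2232 0.1921] yaw 2.6787 tilt [0.0021 0.0011] d_tool cm [-3.1182  2.024   9.3217] rot [ 0.0019  0.0014 -0.0013] q [-0.7181  0.2996  0.1995  1.9378 -0.074   0.9088  0.6261] w 0.614007471703144 f [-0.2476 -0.9414  0.251 ] [ 0.0098 -0.0423 -0.0078] 0.0
```

>>> send_rows:
  increments:
    - [5, [-1.6, 1.0, 0], [0, 0, 0]]
    - [5, [-1.5, 1.0, 0], [0, 0, 0]]
    - [5, [0, 0, 0], [0, 0, 0]]
    - [5, [0, 0, 2.5], [0, 0, 0]]
    - [5, [0, 0, 2.5], [0, 0, 0]]

```text
clock: 3.0
position: [0.4924, 0.2272, 0.1411]
ee_rot: [0.711, 3.059, 0.003]
force: [0.5, 0.7, -0.2]
width: 0.545
gripper_force: 0.0
```

>>> send_rows:
  increments:
    - [5, [0, 0, 2], [0, 0, 0]]
    - [5, [0, 0, 1.3], [0, 0, 0]]
    - [5, [0, 0, 0.7], [0, 0, 0]]
    - [5, [0, 0, 0], [0, 0, 0]]
    - [5, [0, 0, 0], [0, 0, 0]]

```text
clock: 3.5
position: [0.4923, 0.227, 0.1013]
ee_rot: [0.714, 3.059, 0.001]
force: [0.3, 0.8, 0.2]
width: 0.542
gripper_force: 0.0
```

```bash
python3 - <<'E'
from h import *
np.set_printoptions(precision=4,suppress=True)
delta([.4937,.2275,.099],2.68)
E
```

```text
pos [0.4923 0.227  0.1013] yaw 2.683 tilt [0.0008 0.0006] d_tool cm [-0.1059  0.1051  0.2275] rot [0.0009 0.0005 0.003 ] q [-0.6629  0.4703  0.1793  1.9478 -0.1212  0.7328  0.6997] w 0.5415704402721855 f [0.2648 0.7503 0.1688] [-0.0316 -0.0117  0.0572] 0.0
```

>>> send_rows:
  increments:
    - [4, [-0.1, 0.1, 0.15], [0, 0, 0]]
    - [2.5, [0, 0, 0], [0, 0, 0]]
    - [0.5, [0, 0, 0], [0, 0, 0]]
    - [0.5, [0, 0, 0], [0, 0, 0]]
    - [0.5, [0, 0, 0], [0, 0, 0]]
  force: 40

```text
clock: 4.0
position: [0.4933, 0.2274, 0.0992]
ee_rot: [0.714, 3.059, 0.001]
force: [0.9, 1.3, 2.5]
width: 0.216
gripper_force: 39.9
```

>>> send_rows:
  increments:
    - [0.5, [0, 0, 0], [0, 0, 0]]
    - [0.5, [0, 0, 0], [0, 0, 0]]
    - [0.5, [0, 0, 0], [0, 0, 0]]

```text
clock: 4.3
position: [0.4933, 0.2274, 0.0992]
ee_rot: [0.714, 3.059, 0.001]
force: [-0.4, 1.1, 3.3]
width: 0.214
gripper_force: 39.9
```

>>> send_rows:
  increments:
    - [0.5, [0, 0, -1.5], [0, 0, 0]]
    - [0.5, [0, 0, -3], [0, 0, 0]]
    - [0.5, [0, 0, -4], [0, 0, 0]]
    - [0.5, [0, 0, -4], [0, 0, 0]]
    - [0.5, [0, 0, -2.5], [0, 0, 0]]

```text
clock: 4.8
position: [0.4936, 0.2272, 0.2515]
ee_rot: [0.715, 3.058, 0.002]
force: [-0.1, -0.2, -2.3]
width: 0.217
gripper_force: 39.9
```

```bash
python3 - <<'E'
from h import *
np.set_printoptions(precision=4,suppress=True)
delta([.54,-.1437,.25],2.68)
E
```

```text
pos [0.4936 0.2272 0.2515] yaw 2.6824 tilt [0.0018 0.001 ] d_tool cm [-20.5952 -31.1946   0.1255] rot [0.0017 0.0012 0.0024] q [-0.6989  0.2946  0.2182  1.7801 -0.0716  1.0726  0.6559] w 0.21680117155419473 f [-0.1156 -0.214  -2.2793] [ 0.0652 -0.0286 -0.0751] 39.880017042160034
```

>>> send_rows:
  increments:
    - [0.5, [-3.06, -2.82, 0], [0, 0, 0]]
    - [0.5, [-3.06, -2.82, 0], [0, 0, 0]]
    - [0.5, [-3.06, -2.82, 0], [0, 0, 0]]
    - [0.5, [-3.06, -2.82, 0], [0, 0, 0]]
    - [0.5, [-3.06, -2.82, 0], [0, 0, 0]]

```text
clock: 5.3
position: [0.5678, 0.0314, 0.2486]
ee_rot: [-0.714, -3.058, 0.001]
force: [-0.0, 1.0, -2.6]
width: 0.215
gripper_force: 39.9
```

>>> send_rows:
  increments:
    - [0.5, [-3.06, -2.82, 0], [0, 0, 0]]
    - [0.5, [-3.06, -2.82, 0], [0, 0, 0]]
    - [0.5, [-3.06, -2.82, 0], [0, 0, 0]]
    - [0.5, [-3.06, -2.82, 0], [0, 0, 0]]
    - [0.5, [0, 0, 0], [0, 0, -0.14]]

```text
clock: 5.8
position: [0.6276, -0.1301, 0.2481]
ee_rot: [-0.51, -3.1, 0.008]
force: [-1.0, -0.7, -2.0]
width: 0.212
gripper_force: 39.9
```

>>> send_rows:
  increments:
    - [0.5, [0, 0, 0], [0, 0, -0.14]]
    - [0.5, [0, 0, 0], [0, 0, -0.14]]
    - [0.5, [0, 0, 0], [0, 0, -0.14]]
    - [0.5, [0, 0, 0], [0, 0, -0.14]]
    - [0.5, [0, 0, 0], [0, 0, -0.14]]

```text
clock: 6.3
position: [0.6271, -0.1223, 0.2482]
ee_rot: [0.603, -3.081, -0.001]
force: [-0.4, 0.3, -2.4]
width: 0.216
gripper_force: 39.9
```

>>> send_rows:
  increments:
    - [0.5, [0, 0, 0], [0, 0, -0.14]]
    - [0.5, [0, 0, 0], [0, 0, 0]]
    - [0.5, [0, 0, 0], [0, 0, 0]]

```text
clock: 6.6
position: [0.6273, -0.1224, 0.2485]
ee_rot: [0.802, -3.036, -0.001]
force: [0.0, 0.8, -2.4]
width: 0.214
gripper_force: 39.9
```

```bash
python3 - <<'E'
from h import *
np.set_printoptions(precision=4,suppress=True)
delta([.593,-.1437,.25],3.68)
snap('wrist','w2.png')
E
```

```text
pos [ 0.6273 -0.1224  0.2485] yaw 3.6583 tilt [-0.001   0.0003] d_tool cm [ 4.0332 -0.1535 -0.146 ] rot [ 0.0007 -0.0008 -0.0217] q [ 0.0327  0.4555  0.1142  1.5364 -0.055   1.154   2.2452] w 0.2136759701229551 f [ 0.0383  0.8161 -2.3767] [ 0.1036 -0.0153 -0.0232] 39.87981855869293
```

View pics/w2.png

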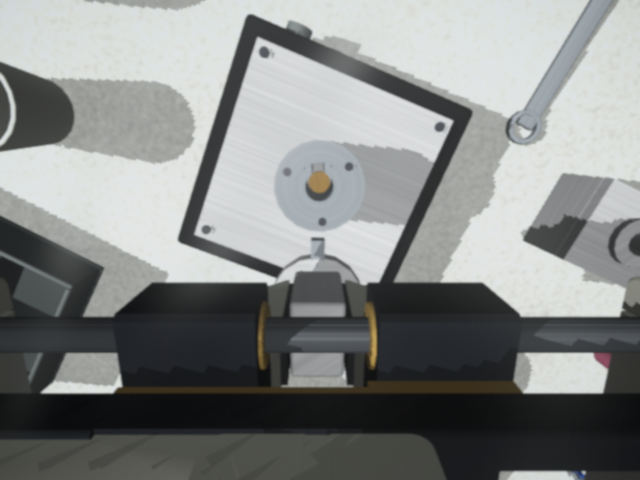

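The wrist view shows the hub at about (320,186), with its keyway pointing up near (318,166). The held spindle's tongue is at (317,246), also pointing up, so the two are nearly aligned. I'll enlarge this.

```bash
python3 - <<'E'
from h import *
t=cv2.imread('pics/w2.png')
cv2.imwrite('pics/c2.png',cv2.resize(t[135:285,265:375],None,fx=4,fy=4,interpolation=cv2.INTER_CUBIC))
E
```

```text
(no output)
```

View pics/c2.png

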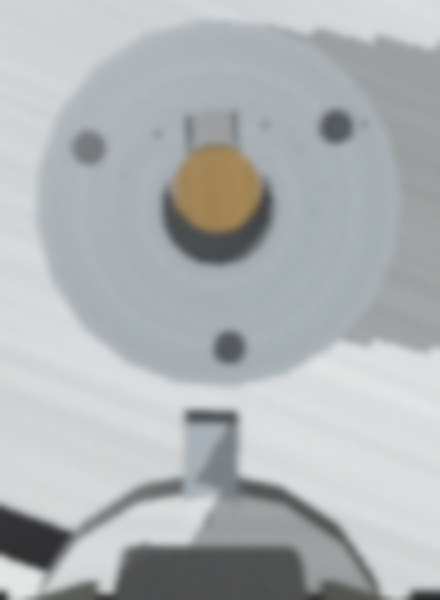

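```bash
python3 - <<'E'
from h import *
np.set_printoptions(precision=4,suppress=True)
w=lambda x,y,z:atz('w2.png',265+x/4-.375,135+y/4-.375,z)
z=.116
L,Rr,T,B=[w(*p,z) for p in((38,206),(402,206),(220,20),(220,385))]
print('disc',(L+Rr)/2,(T+B)/2,np.linalg.norm(L-Rr),np.linalg.norm(T-B))
l,r,b=[w(*p,z) for p in((162,211),(273,211),(217.5,266))]
print('bore',(l+r)/2,b,np.linalg.norm(l-r))
s=arm.observe();R=Ro.from_rotvec(s['ee_rot']).as_matrix()
C=(L+Rr)/2*0; 
c=np.mean([(L+Rr)/2,(T+B)/2],0)
print('disc in tool',(R.T@(c-s['position'])), 'bore mid',R.T@((l+r)/2-s['position']),'bore bottom',R.T@(b-s['position']))
for p in((185,113),(238,113),(211.5,112)): print('key',R.T@(w(*p,z)-s['position']))
for p in((184,421),(238,421),(211,421),(184,490),(240,490)): print('tongue',R.T@(w(*p,s['position'][2]-.0212)-s['position']))
k=w(211.5,112,z)-c;print('keyway yaw',np.arctan2(k[1],k[0])%6.2832,np.linalg.norm(k[:2]))
P=arm.camera_params('top');print(s['position'])
E
```

```text
disc [ 0.5921 -0.1405  0.116 ] [ 0.5924 -0.1403  0.116 ] 0.06427427678997907 0.0640630442659883
bore [ 0.5931 -0.1404  0.116 ] [ 0.6016 -0.1356  0.116 ] 0.01961642566868647
disc in tool [0.0394 0.0016 0.1326] bore mid [0.0387 0.0012 0.1326] bore bottom [0.0289 0.0012 0.1326]
key [ 0.0557 -0.0045  0.1326]
key [0.0557 0.0048 0.1326]
key [0.0558 0.0002 0.1326]
tongue [ 0.0285 -0.0029  0.0212]
tongue [0.0285 0.0029 0.0212]
tongue [0.0285 0.     0.0212]
tongue [ 0.0207 -0.0029  0.0212]
tongue [0.0207 0.0032 0.0212]
keyway yaw 3.7494125523149098 0.016495477275874904
[ 0.6274 -0.1224  0.2486]
```

>>> send_rows:
  increments:
    - [0.5, [2.0, 0.07, 0], [0, 0, 0]]
    - [0.5, [1.9, 0.06, 0], [0, 0, -0.065]]
    - [0.5, [0, 0, 0], [0, 0, 0]]
    - [0.5, [0, 0, 2.5], [0, 0, 0]]
    - [0.5, [0, 0, 1.5], [0, 0, 0]]

```text
clock: 7.15
position: [0.5933, -0.1401, 0.2081]
ee_rot: [-0.903, 3.009, 0.0]
force: [-0.3, 0.4, -2.2]
width: 0.215
gripper_force: 39.9
```

>>> send_rows:
  increments:
    - [0.5, [0, 0, 0.3], [0, 0, 0]]
    - [0.5, [0, 0, 0], [0, 0, 0]]
    - [0.5, [0, 0, 0], [0, 0, 0]]

```text
clock: 7.45
position: [0.5939, -0.1405, 0.2068]
ee_rot: [-0.906, 3.007, -0.001]
force: [-0.2, -1.1, -1.7]
width: 0.219
gripper_force: 39.9
```

```bash
python3 - <<'E'
from h import *
np.set_printoptions(precision=4,suppress=True)
s=arm.observe()
delta([.5925,-.1404,.1952],3.72)
snap('wrist','w3.png');snap('scene','s3.png')
t=cv2.imread('pics/w3.png')[150:300,245:395];u=cv2.imread('pics/s3.png')[130:280,160:310]
f=lambda x:cv2.resize(x,(400,400),interpolation=cv2.INTER_CUBIC)
cv2.imwrite('pics/c3.png',np.hstack([f(t),f(u)]))
# expected bore centre from w2: tool offset
E
```

```text
pos [ 0.5939 -0.1405  0.2068] yaw 3.727 tilt [ 0.0012 -0.0002] d_tool cm [0.1146 0.0861 1.1623] rot [-0.0008  0.0009  0.007 ] q [ 0.077   0.4422  0.0967  1.6667 -0.0481  1.0338  2.3452] w 0.21885452454653043 f [-0.2155 -1.0688 -1.7382] [ 0.0648  0.0131 -0.0007] 39.88019943237305
```

View pics/c3.png

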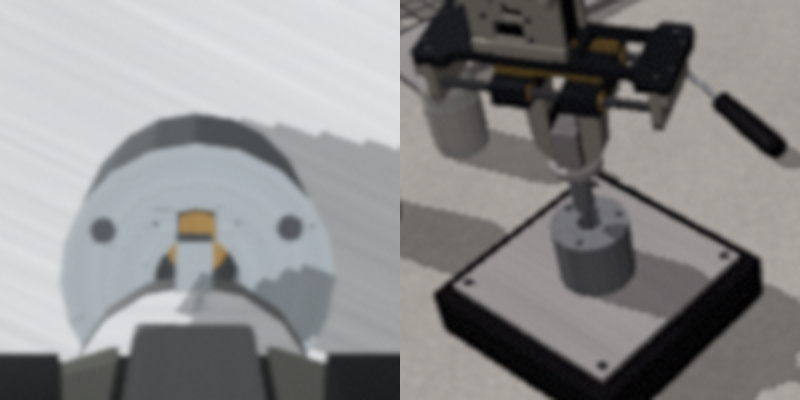

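```bash
python3 - <<'E'
from h import *
np.set_printoptions(precision=4,suppress=True)
k=400/150
w=lambda x,y,z:atz('w3.png',245+(x+.5)/k-.5,150+(y+.5)/k-.5,z)
s=arm.observe();R=Ro.from_rotvec(s['ee_rot']).as_matrix();T=lambda x,y,z=.116:R.T@(w(x,y,z)-s['position'])
for p in((62,270),(336,270),(199,144),(196.5,211),(177,211),(216,211),(158,275),(237,275)): print(p,T(*p))
for p in((177,242),(214,242)): print('t',T(*p,s['position'][2]-.0212))
E
```

```text
(62, 270) [ 0.0036 -0.0308  0.091 ]
(336, 270) [0.0036 0.0334 0.0909]
(199, 144) [0.0333 0.0013 0.0909]
(196.5, 211) [0.0178 0.0007 0.0909]
(177, 211) [ 0.0178 -0.0038  0.0909]
(216, 211) [0.0178 0.0052 0.0909]
(158, 275) [ 0.0024 -0.0083  0.091 ]
(237, 275) [0.0024 0.0102 0.091 ]
t [ 0.0281 -0.0027  0.0212]
t [0.0281 0.0033 0.0212]
```

>>> send_rows:
  increments:
    - [0.5, [0.11, 0.09, 0], [0, 0, 0]]
    - [0.5, [0, 0, 0], [0, 0, 0]]
    - [0.5, [0, 0, 1.2], [0, 0, 0]]
    - [0.5, [0, 0, 0.5], [0, 0, 0]]
    - [0.5, [0, 0, 0.4], [0, 0, 0]]

```text
clock: 8.05
position: [0.5914, -0.1404, 0.1839]
ee_rot: [0.907, -3.007, -0.001]
force: [0.9, 0.3, -2.6]
width: 0.215
gripper_force: 39.9
```

>>> send_rows:
  increments:
    - [0.5, [0, 0, 0.3], [0, 0, 0]]
    - [0.5, [0, 0, 0.3], [0, 0, 0]]
    - [0.5, [0, 0, 0], [0, 0, 0]]

```text
clock: 8.35
position: [0.5916, -0.1404, 0.1786]
ee_rot: [0.907, -3.007, -0.0]
force: [1.1, -0.5, -1.7]
width: 0.215
gripper_force: 39.9
```

```bash
python3 - <<'E'
from h import *
np.set_printoptions(precision=4,suppress=True)
delta([.5925,-.1404,.1452],3.72)
E
```

```text
pos [ 0.5916 -0.1404  0.1786] yaw 3.7277 tilt [-0.0006  0.0001] d_tool cm [-0.0746 -0.0485  3.3373] rot [ 0.0004 -0.0004  0.0077] q [ 0.0804  0.4672  0.0926  1.703  -0.0504  0.9743  2.3484] w 0.21528624245853376 f [ 1.0776 -0.4999 -1.7099] [0.1215 0.0578 0.0137] 39.88015115261078
```

>>> send_rows:
  increments:
    - [0.5, [-0.04, -0.02, 0.3], [0, 0, 0]]
    - [0.5, [0, 0, 0.4], [0, 0, 0]]
    - [0.5, [0, 0, 0.3], [0, 0, 0]]
    - [0.5, [0, 0, 0.2], [0, 0, 0]]
    - [0.5, [0, 0, 0], [0, 0, 0]]

```text
clock: 8.85
position: [0.592, -0.1403, 0.1666]
ee_rot: [0.907, -3.007, -0.0]
force: [0.2, 0.6, -2.5]
width: 0.218
gripper_force: 39.9
```

>>> send_rows:
  increments:
    - [0.5, [0, 0, 0.4], [0, 0, 0]]
    - [0.5, [0, 0, 0.4], [0, 0, 0]]
    - [0.5, [0, 0, 0.3], [0, 0, 0]]
    - [0.5, [0, 0, 0.3], [0, 0, 0]]
    - [0.5, [0, 0, 0], [0, 0, 0]]

```text
clock: 9.35
position: [0.5922, -0.1403, 0.1531]
ee_rot: [0.908, -3.008, -0.0]
force: [-2.6, 0.9, 4.4]
width: 0.218
gripper_force: 39.9
```

>>> send_rows:
  increments:
    - [0.5, [0, 0, 0.3], [0, 0, 0]]
    - [0.5, [0, 0, 0.2], [0, 0, 0]]
    - [0.5, [0, 0, 0.2], [0, 0, 0]]
    - [0.5, [0, 0, 0], [0, 0, 0]]
  force: 50

```text
clock: 9.75
position: [0.5923, -0.1403, 0.1466]
ee_rot: [-0.907, 3.007, 0.0]
force: [-2.9, 1.1, 8.1]
width: 0.215
gripper_force: 49.9
```

>>> send_rows:
  increments:
    - [0.5, [0, 0, 0.15], [0, 0, 0]]
    - [0.5, [0, 0, 0.1], [0, 0, 0]]
    - [0.5, [0, 0, 0], [0, 0, 0]]
    - [0.5, [0, 0, 0], [0, 0, 0]]

```text
clock: 10.15
position: [0.5923, -0.1404, 0.1452]
ee_rot: [-0.907, 3.007, -0.0]
force: [-6.1, 1.7, 15.2]
width: 0.216
gripper_force: 49.9
```

>>> send_rows:
  increments:
    - [0.5, [0, 0, 0.1], [0, 0, 0]]
    - [0.5, [0, 0, 0], [0, 0, 0]]
    - [0.5, [0, 0, 0], [0, 0, 0]]
    - [0.5, [0, 0, 0], [0, 0, 0]]

```text
clock: 10.55
position: [0.5923, -0.1404, 0.1451]
ee_rot: [-0.907, 3.006, -0.0]
force: [-9.0, 2.1, 24.6]
width: 0.213
gripper_force: 49.9
```

```bash
python3 - <<'E'
from h import *
np.set_printoptions(precision=4,suppress=True)
delta([.5925,-.1404,.1452],3.72)
snap('wrist','w4.png');snap('scene','s4.png')
t=cv2.imread('pics/w4.png')[180:330,235:385];u=cv2.imread('pics/s4.png')[160:310,160:310]
f=lambda x:cv2.resize(x,(400,400),interpolation=cv2.INTER_CUBIC)
cv2.imwrite('pics/c4.png',np.hstack([f(t),f(u)]))
E
```

```text
pos [ 0.5923 -0.1404  0.1451] yaw 3.7275 tilt [0.0013 0.0002] d_tool cm [-0.014  -0.0134 -0.0083] rot [-0.0005  0.0012  0.0075] q [ 0.0841  0.5032  0.0877  1.7369 -0.0544  0.9026  2.3514] w 0.21286087493574465 f [-8.9813  2.1012 24.6066] [ 0.6407  2.5316 -0.0001] 49.89177703857422
```

View pics/c4.png

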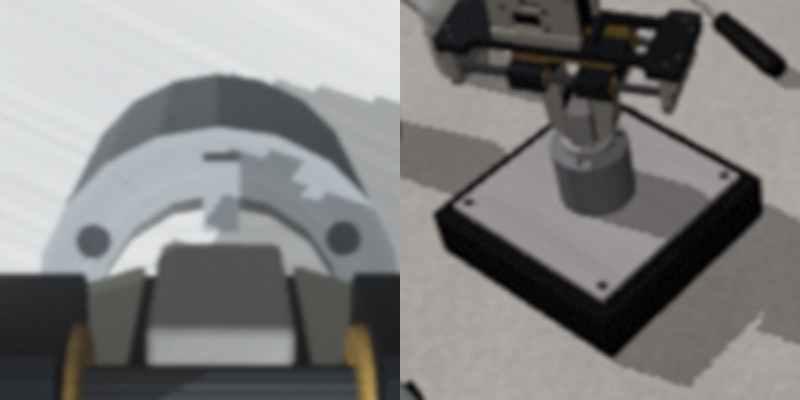

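The collar sits flat on the hub face, with the tongue at crop (221,190) in line with the keyway. TCP height stayed at 0.145 m as the push force rose to 25 N, so it has bottomed out and is still gripped at 50 N.

```bash
python3 -c "
from cell import arm
print(arm.sign_off())"
```

```text
the job is handed in; nothing more can be done
None
```

The keyed spindle is fully home in the drive hub: key in the keyway, collar on the hub face, still gripped at 50 N and pressed down with about 25 N. I handed the job in at about 10.7 s; no verdict was reported back.

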